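Index a bandsaw wheel to its timing mark and lock it

ROBOT

A 7-joint arm with a two-finger parallel gripper is mounted at the origin on the work surface. World frame = base frame: x ahead of the robot, y to its left, z up, the work surface at z = 0. Lengths are in m, angles in degrees, forces in N, time in s.
With the tool pointing down it reaches from about 0.4 to 0.925 m from the base axis. Payload 5.6 kg.
Tool frame: the origin (TCP) lies at the centre of the arm's flange, where the gripper is bolted on; the fingertips stand 173 mm ahead of it and the grasp point (between the pads) lies 155 mm ahead of it; y points along the fingers, z is the direction in which the jaws open and shut, and the axes are right-handed (so a half turn about y gives the same grasp; the last joint's range is limited). The gripper opens to 85 mm and grips with 20 to 120 N. Pads are 22 mm wide; open, the fingers measure 114 mm over their backs; the gripper's body (76 mm by 85 mm) begins 54 mm behind the grasp point. The pads swing forward as they close: fully open they stand 13 mm farther back than shut.
Start: joints at [65.088, 26.786, -0.665, 91.828, 0.344, 61.387, -3.226], TCP at [0.248, -0.601, 0.405] pointing down, gripper open.
Joint ranges: [-144.91, 144.91], [-17.63, 115.5], [-89.93, 88.59], [15.96, 139.68], [-74.01, 254.01], [8.47, 105.57], [-167.45, 167.45]. Speed limits (degrees/s): [147.25, 147.25, 180, 180, 180, 180, 180].

INTERFACE

Orientations are given as a 3x3 rotation matrix whose columns are the frame's x, y, z axes.
In Python, from cell import sense, cams, ticket gives the robot as it stands.
- The arm moves only by the shell command python3 -m handwheel 'ROWS' [FORCE]. ROWS is JSON, a list of rows, each a list of 7 numbers: the opening, from 0 (shut) to 1 (fully open), then the shift along the world's x, y, z in cm, then the turn, a rotation vector about the world's x, y, z in degrees. A call has 1 to 20 rows; each row is the pose to reach, as a shift and turn from the pose measured when the call began; what a row does not reach only later rows make up. A row lasts 1/8 s, in which the tool goes at most 62.5 mm and 10.7 degrees, less where a joint would pass 70% of its speed; a pose out of reach is approached as far as the arm can. A call with a gripper value outside its range is refused whole. The fingers move at their own pace and stop on an object; FORCE is the grip in N (left out, the last holds). Time passes only in rows, so rows that repeat a pose let the fingers close. It gives the time, the measured TCP pose, the force and the opening at its end, in the units of the state.
- sense(): the state, without advancing time (a new reading comes with each control period).
- cams.snapshot(name): name is "side" or "top"; returns a dict with "pixels" (384x512x3 uint8, red, green, blue), "camera_matrix" (3x3 intrinsics, pixels), "pose" (4x4, takes a point from camera to world coordinates). Camera axes: x right, y up, looking along -z (the intrinsics and any distortion apply to the point x, -y, -z); pixel columns grow to the right and rows downward; lengths in m; the calibration is good to about 2 mm. A picture is of the moment at which its call begins. There is no depth.
- ticket.close_job(): hands the job in, once; it reports no verdict.
The state is a dict: "clock": time; "joint_positions": joint angles; "joint_velocities": joint speeds; "tau": joint torques, N m; "tcp_pos": TCP position; "ee_rot": TCP orientation; "force": force on the tool from outside, world axes, zero at the start; "ft_torque": the same for the moment, N m; "grip_width": opening from 0.0 (shut) to 1.0 (fully open).
Only numpy, scipy, OpenCV 4.12 (cv2) and the standard library are available. Lean on these libraries where they do the work, as an engineer would, in place of code of your own. Each camera call takes 0.05 s, during which the arm holds its last target.

TASK

The bandsaw wheel on the green service stand spins freely and its yellow timing mark starts out of sight behind the red guard. Turn the wheel from its tyre with light fingertip pressure until the mark stands at the very top, then push the red index plunger gently down until it is fully home in the notch, so that the wheel is locked there, and let go. Do not press hard on the wheel or the plunger, and leave the other things on the bench alone.

Things in the scene. Friction and masses are not known exactly. Their poses are not given: they have to be found in the camera images.
- stand: Green fixed stand; place and yaw vary. Base 235 x 260 x 16 mm. Origin: on the bench straight below the wheel's centre. x is level, along the axle, towards the wheel's free face away from the robot; y level in the wheel's plane; z up. A column 70 mm wide, 240 mm high stands at x = -77 to -113 mm. A red guard boxes in the wheel's lower half (x to 29, y to +-118 mm, top edge 120 mm up).
- axle (a point): Centre of the wheel: on the axle line, mid-width of the tyre, 130 mm above the bench. Does not turn. The wheel turns either way without end about the stand's x axis, with light bearing drag (about 0.05 N m). Black tyre 200 mm in diameter, 36 mm wide (x = -18 to 18 mm of the stand), worn: it runs out of round, its surface 96 to 104 mm from the axle. The axle sits on a stiff sprung slide that sinks 1 mm per 12 N of downward push.
- mark (a point): Centre of the yellow timing mark (stripe 8 mm wide across the tyre and down the blue free face), on the tyre's surface 101.6 mm from the axle. Turns with the wheel: x along the axle, z from the axle out through the mark, so z points up when the mark is at the top. Starts in the lower half, 110 to 250 degrees from the top.
- notch (a point): Mouth of the one tapered notch in the steel index ring behind the tyre (ring x = -40 to -52 mm of the stand, 85 mm radius), in line with the mark; 18 mm wide at the mouth. Turns with the wheel. The plunger's 10 mm round-nosed pin enters it only with the mark within about 4 degrees of the top, then centres the wheel; else the ring stops the pin after about 3 mm.
- plunger_top (a point): Middle of the top face of the plunger's red cap (26 mm across, 8 mm thick), at x = -46, y = 0 mm of the stand; 280 mm above the bench when up, 50 mm above the tyre's top. Slides straight down 14 mm, until the cap sits on its steel bush. About 4 N slides it; no return spring: it stays where it is left. The bush is rubber-mounted and gives 1 mm per 8 N.
- plunger (a joint): Plunger travel in m: 0 up, 0.014 fully home.
- wrench: Steel wrench lying left of the stand; leave alone. Origin under its middle.
- screwdriver: Screwdriver lying right of the stand; leave alone. Origin under its middle.
- bearing: Steel bearing ring, 52 mm across, 15 mm high, beyond the stand; leave alone. Origin under its middle.
- hammer: Hammer on the left of the bench; leave alone. Origin under its middle.
- greasejar: White jar with red cap, 70 mm high; leave alone. Origin under its middle.
- spraycan: Red can, 170 mm high; leave alone. Origin under its middle.
- partsbin: Open blue bin 140 x 110 x 60 mm; leave alone. Origin under its middle.
- offcut: Steel block 40 x 90 x 30 mm beyond the stand; leave alone. Origin under its middle.

How it is judged:
By the outcome, as a careful person would: the job done as asked, in the order asked, and still so for the second after the job is handed in, with the robot touching nothing.
It also fails if it takes over 72 s, if anything falls off the work surface, if the arm or the gripper's body presses on something with over 40 N, if the wrist force passes 120 N, or if a joint passes its speed limit or range.

## Working session

There is one attempt and no reset: what is moved stays moved. The work goes in short steps, Python scripts to look and compute and a shell command to move; the robot and the scene stay as the last step left them, time stands still between calls to the robot, and variables do not carry over. Pictures are saved under pics/ and viewed, and the job is handed in when it is done.

```bash
ls; mkdir -p pics; python3 - <<'E'
from cell import sense,cams
import cv2,numpy as np
s=sense();print(s)
for n in("side","top"):
    d=cams.snapshot(n);print(n,d["camera_matrix"],d["pose"],[k for k in d])
    cv2.imwrite(f"pics/{n}0.png",cv2.cvtColor(d["pixels"],cv2.COLOR_RGB2BGR))
E
```

```text
pics
{'clock': 0.0, 'joint_positions': array([65.08777778, 26.83318898, -0.66560498, 91.88262697,  0.34396719,
       61.38605774, -3.22475597]), 'joint_velocities': array([ 0.01597416,  0.02166579,  0.02373155, -0.04524984, -0.08622756,
       -0.00024314,  0.07704101]), 'tau': array([-2.94610008e-04, -5.32395065e+01,  2.23340560e-02, -2.51300544e+01,
        1.16485386e-02,  7.77904701e-03,  4.67040934e-06]), 'tcp_pos': array([ 0.24806547, -0.60051506,  0.40375758]), 'ee_rot': array([[-9.24235337e-01, -7.74479487e-04,  3.81822527e-01],
       [-3.81823294e-01,  1.56198638e-03, -9.24234025e-01],
       [ 1.19398708e-04, -9.99998480e-01, -1.73935732e-03]]), 'force': array([ 0.3389045 ,  0.06181074, -0.71305419]), 'ft_torque': array([ 0.02260296, -0.02850574,  0.0179686 ]), 'grip_width': 0.9986594142469759}
side [[392.85617366   0.         257.96652093]
 [  0.         392.85617366 194.52675308]
 [  0.           0.           1.        ]] [[ 0.93209906  0.27172891 -0.23948849  0.30354979]
 [-0.36188838  0.7262352  -0.58448202 -0.6590537 ]
 [ 0.01510431  0.63146325  0.77525868  1.04389953]
 [ 0.          0.          0.          1.        ]] ['pixels', 'camera_matrix', 'pose']
top [[422.59518334   0.         261.20295371]
 [  0.         422.59518334 195.88287566]
 [  0.           0.           1.        ]] [[-0.01668936  0.99081808 -0.13416781  0.41431829]
 [-0.99980661 -0.0151415   0.01254892 -0.00271529]
 [ 0.01040219  0.13435129  0.99087917  1.42981208]
 [ 0.          0.          0.          1.        ]] ['pixels', 'camera_matrix', 'pose']
```

View pics/side0.png

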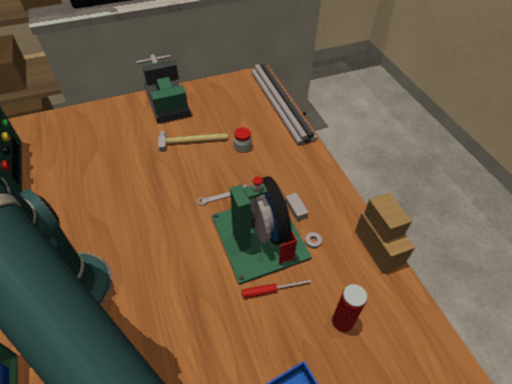

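View pics/top0.png

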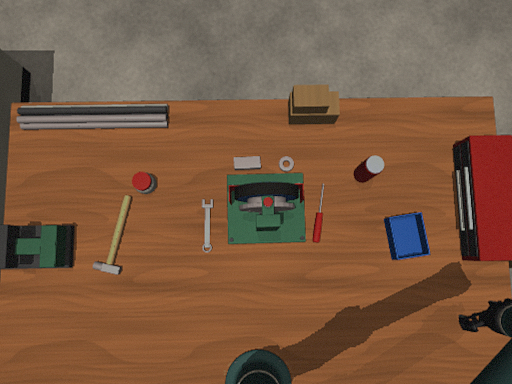

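The side view shows the stand at about (260,230) and the red cap at (258,181). In the top view the stand is at (267,208) and the cap at (268,202). Next I'll locate both more precisely.

```bash
cat > h.py <<'E'
import numpy as np,cv2
from cell import sense,cams
def ray(d,u,v):
    K=d["camera_matrix"];P=d["pose"]
    c=np.array([(u-K[0,2])/K[0,0],-(v-K[1,2])/K[1,1],-1.])
    return P[:3,3],P[:3,:3]@c
def onz(d,u,v,z):
    o,r=ray(d,u,v);return o+r*(z-o[2])/r[2]
def proj(d,p):
    P=d["pose"];K=d["camera_matrix"];c=P[:3,:3].T@(np.asarray(p)-P[:3,3])
    return np.array([K[0,2]+K[0,0]*c[0]/-c[2],K[1,2]+K[1,1]*c[1]/c[2]])
def tri(a,pa,b,pb):
    o1,r1=ray(a,*pa);o2,r2=ray(b,*pb);r1/=np.linalg.norm(r1);r2/=np.linalg.norm(r2)
    t=np.linalg.lstsq(np.stack([r1,-r2],1),o2-o1,rcond=None)[0]
    x,y=o1+t[0]*r1,o2+t[1]*r2;return (x+y)/2,np.linalg.norm(x-y)
def crop(d,name,x0,y0,w,h,k):
    cv2.imwrite(name,cv2.resize(cv2.cvtColor(d["pixels"],cv2.COLOR_RGB2BGR)[y0:y0+h,x0:x0+w],None,fx=k,fy=k,interpolation=cv2.INTER_CUBIC))
def S():
    s=sense();print("t %.2f"%s["clock"],"tcp",s["tcp_pos"].round(4),"F",s["force"].round(1),"w",round(float(s["grip_width"]),3));print(s["ee_rot"].round(3).tolist(),s["joint_positions"].round(1));return s
E
python3 - <<'E'
from h import *
t=cams.snapshot("top");s=cams.snapshot("side")
crop(t,"pics/tc.png",215,160,105,95,7);crop(s,"pics/sc.png",205,165,110,120,5)
def redc(d,box):
    x0,y0,x1,y1=box;h=cv2.cvtColor(d["pixels"],cv2.COLOR_RGB2HSV)[y0:y1,x0:x1]
    m=(((h[...,0]<8)|(h[...,0]>172))&(h[...,1]>150)&(h[...,2]>80)).astype(np.uint8)
    n,_,st,c=cv2.connectedComponentsWithStats(m);return [(c[i]+[x0,y0],st[i]) for i in range(1,n) if st[i,4]>5]
print(redc(t,(225,165,310,250)));print(redc(s,(210,165,310,280)))
h=cv2.cvtColor(t["pixels"],cv2.COLOR_RGB2HSV)[160:255,215:320]
m=((h[...,0]>55)&(h[...,0]<90)&(h[...,1]>80)).astype(np.uint8)
m=cv2.morphologyEx(m,cv2.MORPH_CLOSE,np.ones((25,25)))
c=max(cv2.findContours(m,0,2)[0],key=cv2.contourArea);r=cv2.minAreaRect(c);print(r)
B=cv2.boxPoints(r)+[215,160]
for b in B: print(b,onz(t,*b,.016))
E
```

```text
[(array([301.34375, 188.125  ]), array([70, 18,  9, 16, 32], dtype=int32)), (array([229.92, 190.64]), array([ 4, 20,  6, 17, 25], dtype=int32)), (array([267.6969697 , 201.22727273]), array([38, 32, 10,  9, 66], dtype=int32))]
[(array([257.31428571, 179.91428571]), array([43, 11, 10,  9, 70], dtype=int32)), (array([289.35185185, 241.2962963 ]), array([70, 67, 17, 15, 54], dtype=int32))]
((44.677032470703125, 54.11216354370117), (80.2806167602539, 88.25521087646484), 88.66777801513672)
[214.62811089 175.00865173] [0.67967844 0.13630486 0.016     ]
[302.85946655 172.95675659] [ 0.68234971 -0.16376318  0.016     ]
[304.72595215 253.21567535] [ 0.41155009 -0.1618542   0.016     ]
[216.49459839 255.2675705 ] [0.40970269 0.13064789 0.016     ]
```

View pics/tc.png

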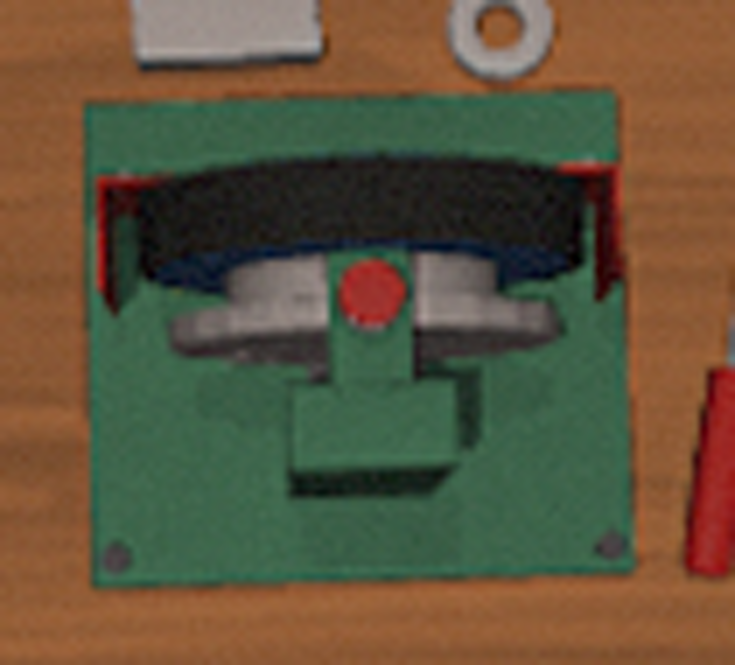

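View pics/sc.png

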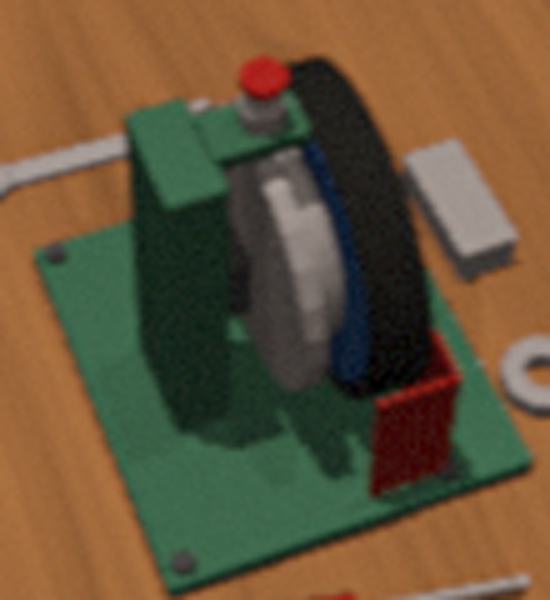

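```bash
python3 - <<'E'
from h import *
t=cams.snapshot("top");s=cams.snapshot("side")
for c in [(85,103),(617,91),(634,570),(92,586)]: print(onz(t,215+c[0]/7,160+c[1]/7,.016).round(4))
for c in [(38,255),(528,465),(175,590)]: print('s',onz(s,205+c[0]/5,165+c[1]/5,.016).round(4))
print(onz(t,267.6,201.5,.28),onz(s,205+264/5,165+75/5,.28),tri(t,(267.6,201.5),s,(257.8,180)))
E
```

```text
[0.6801 0.0938 0.016 ]
[ 0.6822 -0.1647  0.016 ]
[ 0.4504 -0.1659  0.016 ]
[0.4471 0.0919 0.016 ]
s [0.4517 0.0839 0.016 ]
s [ 0.6799 -0.1674  0.016 ]
s [ 0.4554 -0.1693  0.016 ]
[ 0.5542007  -0.03455327  0.28      ] [ 0.55666187 -0.03781799  0.28      ] (array([ 0.55612753, -0.03502483,  0.27683571]), np.float64(0.0031534790542519925))
```

```bash
python3 -m handwheel '[[0,0,0,3,0,0,-2],[0,3,4.7,6,0,0,-4],[0,6,9.4,7,0,0,-6],[0,9,14.1,7,0,0,-8],[0,12,18.8,7,0,0,-10],[0,15,23.5,7,0,0,-12],[0,18,28.2,7,0,0,-14],[0,21,33,7,0,0,-16],[0,24,37.7,7,0,0,-18],[0,27,42.4,7,0,0,-20],[0,30,47.1,7,0,0,-21],[0,33,51.8,7,0,0,-22],[0,35.9,56.5,7,0,0,-22.4],[0,35.9,56.5,7,0,0,-22.4],[0,35.9,56.5,7,0,0,-22.4]]' 20; python3 - <<'E'
from h import *
S()
E
```

```text
clock: 2.17
tcp_pos: [0.607, -0.0361, 0.474]
ee_rot: [[-1.0, -0.001, 0.001], [-0.001, -0.0, -1.0], [0.001, -1.0, 0.0]]
force: [-0.5, -0.8, 0.9]
grip_width: -0.003
t 2.17 tcp [ 0.607  -0.0361  0.474 ] F [-0.5 -0.8  0.9] w -0.003
[[-1.0, -0.001, 0.001], [-0.001, -0.0, -1.0], [0.001, -1.0, 0.0]] [ 13.   20.5 -16.6  92.7   6.2  67.7 -94.9]
```

```bash
python3 -m handwheel '[[0,0,4,-1,-8,0,0],[0,0,8,-3,-16,0,0],[0,0,12,-6,-24,0,0],[0,0,14.4,-9.4,-30,0,0],[0,0,14.4,-9.4,-30,0,0],[0,0,14.4,-9.4,-30,0,0]]'; python3 - <<'E'
from h import *
S()
t=cams.snapshot("top");s=cams.snapshot("side")
crop(t,"pics/tc1.png",200,150,140,105,5);crop(s,"pics/sc1.png",195,125,120,140,4)
E
```

```text
clock: 2.92
tcp_pos: [0.6076, 0.1053, 0.3814]
ee_rot: [[-1.0, -0.001, -0.003], [0.003, -0.5, -0.866], [-0.0, -0.866, 0.5]]
force: [-0.4, 0.2, -0.5]
grip_width: -0.001
t 2.92 tcp [0.6076 0.1053 0.3814] F [-0.4  0.2 -0.5] w -0.001
[[-1.0, -0.001, -0.003], [0.003, -0.5, -0.866], [-0.0, -0.866, 0.5]] [ -10.6   28.3  -11.5   96.    35.    72.1 -127.3]
```

View pics/tc1.png

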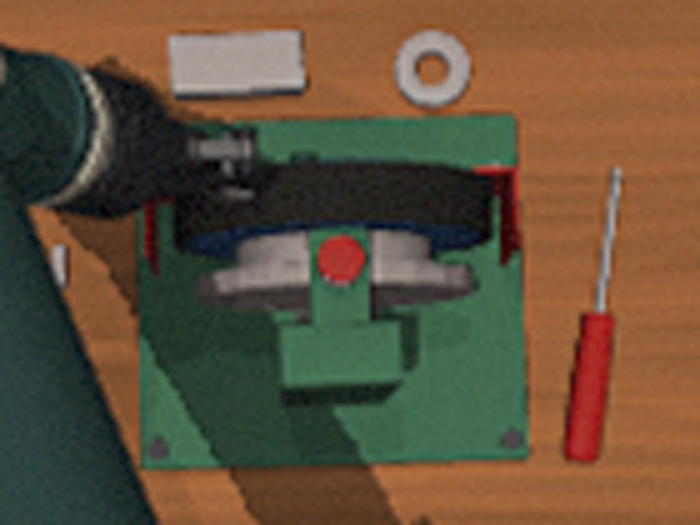

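View pics/sc1.png

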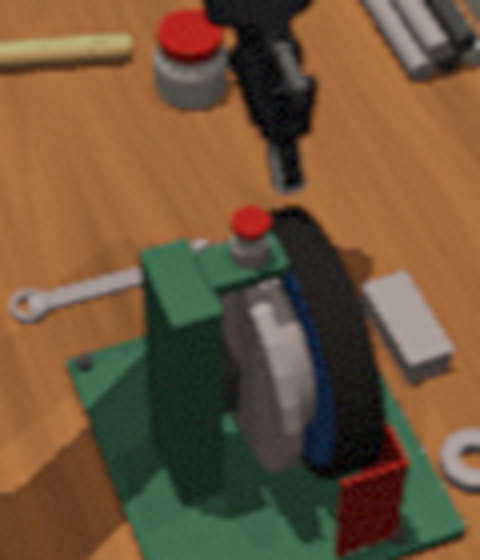

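```bash
python3 - <<'E'
from h import *
t=cams.snapshot("top");s=sense()
print(onz(t,268,182.4,.229),onz(t,268,195,.229))
tip=s["tcp_pos"]+s["ee_rot"][:,1]*.173;print(tip,proj(t,tip))
C=np.array([.6015,-.036,.13]);print(np.linalg.norm((tip-C)[1:]))
E
```

```text
[ 0.6158014  -0.03815557  0.229     ] [ 0.57916938 -0.03746488  0.229     ]
[0.60762823 0.01892165 0.23218215] [248.19541326 185.31975092]
0.11600681254334567
```

```bash
python3 -m handwheel '[[0,-0.2,-0.25,-0.4,0,0,0],[0,-0.4,-0.45,-0.8,0,0,0],[0,-0.4,-0.45,-0.8,0,0,0]]'; python3 -m handwheel '[[0,0,-0.1,-0.17,0,0,0],[0,0,-0.1,-0.17,0,0,0]]';python3 -m handwheel '[[0,0,-0.1,-0.17,0,0,0],[0,0,-0.1,-0.17,0,0,0]]'
```

```text
clock: 3.45
tcp_pos: [0.6034, 0.1002, 0.3738]
ee_rot: [[-1.0, -0.001, -0.005], [0.005, -0.5, -0.866], [-0.001, -0.866, 0.5]]
force: [0.4, 0.9, 0.9]
grip_width: -0.002
clock: 3.7
tcp_pos: [0.6034, 0.0992, 0.3718]
ee_rot: [[-1.0, -0.002, -0.004], [0.005, -0.5, -0.866], [-0.001, -0.866, 0.5]]
force: [-0.1, 0.3, 0.5]
grip_width: -0.001
clock: 3.95
tcp_pos: [0.6033, 0.0982, 0.3699]
ee_rot: [[-1.0, -0.002, -0.004], [0.005, -0.5, -0.866], [-0.001, -0.866, 0.5]]
force: [0.8, 0.2, -0.1]
grip_width: 0.002
```

```bash
python3 -m handwheel '[[0,0,-0.05,-0.09,0,0,0],[0,0,-0.05,-0.09,0,0,0]]'|egrep 'tcp|force'; python3 -m handwheel '[[0,0,-0.05,-0.09,0,0,0],[0,0,-0.05,-0.09,0,0,0]]'|egrep 'tcp|force'
```

```text
tcp_pos: [0.6033, 0.0976, 0.369]
force: [-0.6, -0.0, 0.1]
tcp_pos: [0.6033, 0.0971, 0.3679]
force: [-0.2, 0.4, -0.7]
```

```bash
python3 -m handwheel '[[0,0,-0.05,-0.09,0,0,0],[0,0,-0.05,-0.09,0,0,0]]'|egrep 'tcp|force'; python3 -m handwheel '[[0,0,-0.05,-0.09,0,0,0],[0,0,-0.05,-0.09,0,0,0]]'|egrep 'tcp|force'
```

```text
tcp_pos: [0.6033, 0.0965, 0.3669]
force: [0.0, 0.4, -0.9]
tcp_pos: [0.6033, 0.096, 0.366]
force: [-0.4, -0.0, 0.6]
```

```bash
python3 -m handwheel '[[0,0,-0.05,-0.08,0,0,0],[0,0,-0.05,-0.08,0,0,0]]'|egrep 'tcp|force'; python3 -m handwheel '[[0,0,-0.03,-0.05,0,0,0],[0,0,-0.03,-0.05,0,0,0]]'|egrep 'tcp|force'
```

```text
tcp_pos: [0.6033, 0.0959, 0.3656]
force: [-0.6, 1.6, 2.3]
tcp_pos: [0.6033, 0.0959, 0.3655]
force: [-2.0, 1.8, 4.1]
```

```bash
cat >> h.py <<'E'
def arc(angs,pen=.5,C=(.6,-.0365,.13)):
    s=S();p=s["tcp_pos"];C=np.array(C);f=s["ee_rot"][:,1]
    print("radial F",round(float(-s["force"]@f),1),"tilt",round(float(np.degrees(np.arctan2(f[1],-f[2]))),1),"tip r",round(float(np.linalg.norm((p+f*.173-C)[1:])),4))
    for a in angs:
        R=cv2.Rodrigues(np.array([np.radians(a),0,0]))[0]
        d=R@(p-C)+C-p+R@f*pen*1e-3
        print([0,0,round(d[1]*100,2),round(d[2]*100,2),a,0,0])
E
python3 -c "
from h import *
arc([3,7,11,15,19,23])"
```

```text
t 5.45 tcp [0.6033 0.0959 0.3655] F [-2.   1.8  4.1] w -0.004
[[-1.0, -0.001, -0.004], [0.004, -0.5, -0.866], [-0.001, -0.866, 0.5]] [ -10.1   28.7  -11.2   97.7   35.7   70.  -128. ]
radial F 4.4 tilt -30.0 tip r 0.0972
[0, 0, np.float64(-1.27), np.float64(0.62), 3, 0, 0]
[0, 0, np.float64(-2.99), np.float64(1.39), 7, 0, 0]
[0, 0, np.float64(-4.75), np.float64(2.05), 11, 0, 0]
[0, 0, np.float64(-6.56), np.float64(2.58), 15, 0, 0]
[0, 0, np.float64(-8.4), np.float64(2.98), 19, 0, 0]
[0, 0, np.float64(-10.26), np.float64(3.25), 23, 0, 0]
```

```bash
python3 -m handwheel '[[0,0,-1.27,0.62,3,0,0],[0,0,-2.99,1.39,7,0,0],[0,0,-4.75,2.05,11,0,0],[0,0,-6.56,2.58,15,0,0]]'; python3 -c "
from h import *
arc([4,8,12,16,20])"
```

```text
clock: 5.95
tcp_pos: [0.6033, 0.0299, 0.3917]
ee_rot: [[-1.0, -0.0, -0.004], [0.004, -0.256, -0.967], [-0.001, -0.967, 0.256]]
force: [-1.9, 1.0, 1.7]
grip_width: 0.001
t 5.95 tcp [0.6033 0.0299 0.3917] F [-1.9  1.   1.7] w 0.001
[[-1.0, -0.0, -0.004], [0.004, -0.256, -0.967], [-0.001, -0.967, 0.256]] [   1.8   24.7  -14.6   98.4   23.3   62.8 -113.6]
radial F 1.9 tilt -14.8 tip r 0.097
[0, 0, np.float64(-1.85), np.float64(0.35), 4, 0, 0]
[0, 0, np.float64(-3.71), np.float64(0.62), 8, 0, 0]
[0, 0, np.float64(-5.59), np.float64(0.76), 12, 0, 0]
[0, 0, np.float64(-7.47), np.float64(0.77), 16, 0, 0]
[0, 0, np.float64(-9.35), np.float64(0.64), 20, 0, 0]
```

```bash
python3 -m handwheel '[[0,0,-1.85,0.33,4,0,0],[0,0,-3.71,0.60,8,0,0],[0,0,-5.59,0.74,12,0,0],[0,0,-7.47,0.75,16,0,0],[0,0,-9.35,0.62,20,0,0]]'; python3 -c "
from h import *
arc([4,8,12,16,20,24,28],.6)"
```

```text
clock: 6.58
tcp_pos: [0.6034, -0.0646, 0.398]
ee_rot: [[-1.0, 0.001, -0.004], [0.004, 0.092, -0.996], [-0.0, -0.996, -0.092]]
force: [-0.2, 0.6, 1.8]
grip_width: -0.002
t 6.58 tcp [ 0.6034 -0.0646  0.398 ] F [-0.2  0.6  1.8] w -0.002
[[-1.0, 0.001, -0.004], [0.004, 0.092, -0.996], [-0.0, -0.996, -0.092]] [ 19.4  24.9 -20.   97.3   3.5  59.2 -90.9]
radial F 1.7 tilt 5.3 tip r 0.0965
[0, 0, np.float64(-1.85), np.float64(-0.32), 4, 0, 0]
[0, 0, np.float64(-3.69), np.float64(-0.71), 8, 0, 0]
[0, 0, np.float64(-5.49), np.float64(-1.23), 12, 0, 0]
[0, 0, np.float64(-7.26), np.float64(-1.87), 16, 0, 0]
[0, 0, np.float64(-8.97), np.float64(-2.63), 20, 0, 0]
[0, 0, np.float64(-10.63), np.float64(-3.51), 24, 0, 0]
[0, 0, np.float64(-12.22), np.float64(-4.51), 28, 0, 0]
```

```bash
python3 -m handwheel '[[0,0,-1.85,-0.34,4,0,0],[0,0,-3.69,-0.73,8,0,0],[0,0,-5.49,-1.25,12,0,0]]'; python3 -c "
from h import *
arc([4,8,12,16,20,24],.7)"
```

```text
clock: 6.95
tcp_pos: [0.6034, -0.1209, 0.3855]
ee_rot: [[-1.0, 0.002, -0.005], [0.006, 0.299, -0.954], [-0.0, -0.954, -0.299]]
force: [-0.8, 0.2, 1.3]
grip_width: 0.003
t 6.95 tcp [ 0.6034 -0.1209  0.3855] F [-0.8  0.2  1.3] w 0.003
[[-1.0, 0.002, -0.005], [0.006, 0.299, -0.954], [-0.0, -0.954, -0.299]] [ 29.3  28.2 -23.3  95.7  -7.4  60.7 -78.3]
radial F 1.2 tilt 17.4 tip r 0.0961
[0, 0, np.float64(-1.74), np.float64(-0.72), 4, 0, 0]
[0, 0, np.float64(-3.44), np.float64(-1.49), 8, 0, 0]
[0, 0, np.float64(-5.09), np.float64(-2.37), 12, 0, 0]
[0, 0, np.float64(-6.68), np.float64(-3.37), 16, 0, 0]
[0, 0, np.float64(-8.19), np.float64(-4.48), 20, 0, 0]
[0, 0, np.float64(-9.62), np.float64(-5.69), 24, 0, 0]
```

```bash
python3 -m handwheel '[[0,0,-1.74,-0.73,4,0,0],[0,0,-3.43,-1.51,8,0,0],[0,0,-5.07,-2.4,12,0,0],[0,0,-6.65,-3.41,16,0,0]]'; sed -i 's/-.0365/-.0352/' h.py; python3 - <<'E'
from h import *
arc([4])
t=cams.snapshot("top");s=cams.snapshot("side")
crop(t,"pics/tc2.png",200,150,140,105,5);crop(s,"pics/sc2.png",195,125,120,140,4)
E
```

```text
clock: 7.45
tcp_pos: [0.6034, -0.189, 0.3512]
ee_rot: [[-1.0, 0.004, -0.007], [0.008, 0.551, -0.834], [0.0, -0.834, -0.551]]
force: [-0.1, 0.1, 2.0]
grip_width: 0.001
t 7.45 tcp [ 0.6034 -0.189   0.3512] F [-0.1  0.1  2. ] w 0.001
[[-1.0, 0.004, -0.007], [0.008, 0.551, -0.834], [0.0, -0.834, -0.551]] [ 40.   35.5 -27.3  92.6 -18.3  65.8 -65.4]
radial F 1.6 tilt 33.4 tip r 0.0965
[0, 0, np.float64(-1.47), np.float64(-1.17), 4, 0, 0]
```

View pics/tc2.png

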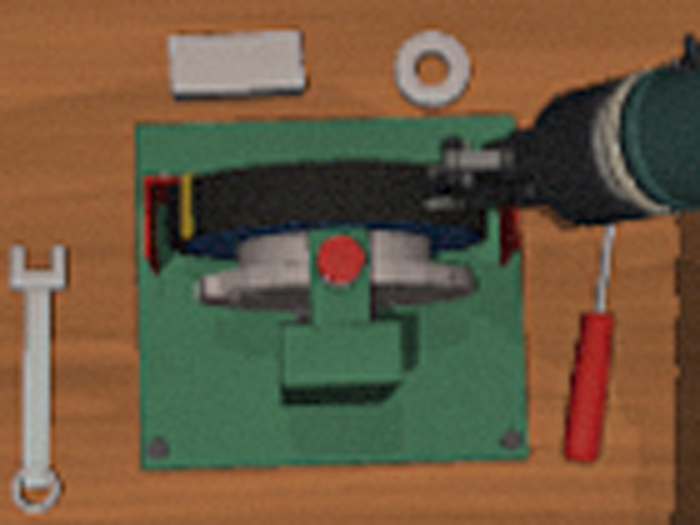

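View pics/sc2.png

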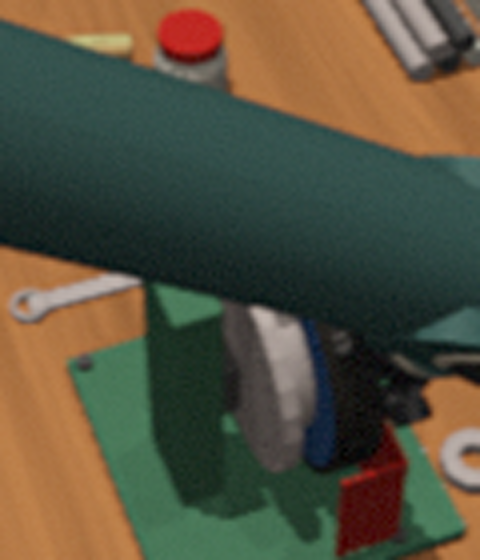

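The top view shows the yellow stripe on the left (+y) side of the tyre at crop (186,207), which is pixel (237,191). I'll compute its angle from that.

```bash
cat >> h.py <<'E'
def markang(d,C=(.6,-.0352,.13),r=.1016,show=True):
    h=cv2.cvtColor(d["pixels"],cv2.COLOR_RGB2HSV)
    m=((h[...,0]>20)&(h[...,0]<34)&(h[...,1]>140)&(h[...,2]>70)).astype(np.uint8)
    # only near tyre
    w=np.zeros_like(m)
    pts=np.array([proj(d,[C[0]+dx,C[1]+r*np.sin(a),C[2]+r*np.cos(a)]) for dx in(-.025,.025) for a in np.linspace(-1.5,1.5,21)])
    cv2.fillConvexPoly(w,cv2.convexHull(pts.astype(np.float32)).astype(np.int32),1)
    m&=w; v,u=np.nonzero(m); print("yellow px",len(u))
    if len(u)<3: return
    A=[]
    for a_,b_ in zip(u,v):
        o,q=ray(d,a_,b_);oy,oz=o[1]-C[1],o[2]-C[2]
        A_=q[1]**2+q[2]**2;B=2*(oy*q[1]+oz*q[2]);D=B*B-4*A_*(oy**2+oz**2-r*r)
        if D<0: continue
        p=o+q*(-B-np.sqrt(D))/(2*A_);A.append([np.degrees(np.arctan2(p[1]-C[1],p[2]-C[2])),p[0]])
    A=np.array(A);print("uv",u.mean().round(1),v.mean().round(1),"angle towards +y",A.mean(0).round(3),"median",np.median(A[:,0]).round(1),"x range",A[:,1].min().round(3),A[:,1].max().round(3))
E
python3 -c "
from h import *
markang(cams.snapshot('top'))"
```

```text
yellow px 32
uv 237.2 191.1 angle towards +y [60.189  0.599] median 60.7 x range 0.581 0.618
```

```bash
python3 - <<'E'
from h import *
s=sense();p=s["tcp_pos"]
C=np.array([.6,-.0352,.13])
for tilt in [33.4,26,18,10,2,-6,-14,-22,-30]:
    a=np.radians(tilt);n=np.array([0,-np.sin(a),np.cos(a)])
    r=.173+.110
    d=(C+n*r-p)*100;print(d[1:].round(2),round(tilt-33.4,1))
E
```

```text
[-0.11  1.6 ] 0.0
[3.06 3.41] -7.4
[6.72 4.89] -15.4
[10.55  5.84] -23.4
[14.48  6.26] -31.4
[18.43  6.12] -39.4
[22.32  5.43] -47.4
[26.07  4.21] -55.4
[29.62  2.48] -63.4
```

```bash
python3 -m handwheel '[[0,0,-0.7,1.1,0,0,0],[0,0,-0.3,1.6,0,0,0],[0,0,3.06,3.41,-7.4,0,0],[0,0,6.72,4.89,-15.4,0,0],[0,0,10.55,5.84,-23.4,0,0],[0,0,14.48,6.26,-31.4,0,0],[0,0,18.43,6.12,-39.4,0,0],[0,0,22.32,5.43,-47.4,0,0],[0,0,26.07,4.21,-55.4,0,0],[0,0,29.62,2.48,-63.4,0,0],[0,0,29.62,2.48,-63.4,0,0],[0,0,29.62,2.48,-63.4,0,0]]'; python3 -c "
from h import *
arc([1]);markang(cams.snapshot('top'))"
```

```text
clock: 9.1
tcp_pos: [0.6028, 0.1066, 0.3757]
ee_rot: [[-1.0, 0.004, -0.009], [0.006, -0.501, -0.865], [-0.008, -0.865, 0.501]]
force: [-0.2, -0.7, -0.6]
grip_width: 0.001
t 9.10 tcp [0.6028 0.1066 0.3757] F [-0.2 -0.7 -0.6] w 0.001
[[-1.0, 0.004, -0.009], [0.006, -0.501, -0.865], [-0.008, -0.865, 0.501]] [ -10.7   28.2  -11.7   97.    35.5   71.3 -128.5]
radial F -0.9 tilt -30.1 tip r 0.1107
[0, 0, np.float64(-0.46), np.float64(0.2), 1, 0, 0]
yellow px 8
uv 236.9 194.2 angle towards +y [61.481  0.59 ] median 61.0 x range 0.581 0.599
```

```bash
python3 -m handwheel '[[0,0,-0.15,-0.25,0,0,0],[0,0,-0.28,-0.48,0,0,0],[0,0,-0.28,-0.48,0,0,0]]'|egrep 'tcp|force'; for i in 1; do python3 -m handwheel '[[0,0,-0.05,-0.09,0,0,0],[0,0,-0.05,-0.09,0,0,0]]'|egrep 'tcp|force'; done
```

```text
tcp_pos: [0.6031, 0.1016, 0.3712]
force: [0.1, 0.9, 0.2]
tcp_pos: [0.6031, 0.1009, 0.3702]
force: [0.9, -0.2, 0.2]
```

```bash
python3 -m handwheel '[[0,0,-0.05,-0.09,0,0,0],[0,0,-0.05,-0.09,0,0,0]]'|egrep 'tcp|force'
```

```text
tcp_pos: [0.6031, 0.1004, 0.3692]
force: [-0.5, -1.7, 0.8]
```

```bash
python3 -m handwheel '[[0,0,-0.04,-0.07,0,0,0],[0,0,-0.04,-0.07,0,0,0]]'|egrep 'tcp|force'
```

```text
tcp_pos: [0.6031, 0.1, 0.3684]
force: [-0.4, -0.5, -0.0]
```

```bash
python3 -m handwheel '[[0,0,-0.04,-0.07,0,0,0],[0,0,-0.04,-0.07,0,0,0]]'|egrep 'tcp|force'
```

```text
tcp_pos: [0.6031, 0.0996, 0.3677]
force: [-0.2, -0.3, -0.7]
```

```bash
python3 -m handwheel '[[0,0,-0.04,-0.07,0,0,0],[0,0,-0.04,-0.07,0,0,0]]'|egrep 'tcp|force'; python3 -c "
from h import *
arc([1])"
```

```text
tcp_pos: [0.6031, 0.0995, 0.3673]
force: [-1.9, 1.9, 1.9]
t 10.78 tcp [0.6031 0.0995 0.3673] F [-1.9  1.9  1.9] w 0.004
[[-1.0, 0.003, -0.012], [0.009, -0.501, -0.865], [-0.009, -0.865, 0.501]] [ -10.2   28.6  -11.5   97.6   35.9   70.3 -128.8]
radial F 2.6 tilt -30.1 tip r 0.0999
[0, 0, np.float64(-0.44), np.float64(0.19), 1, 0, 0]
```

Contact again at r≈0.0999. Next is the second stroke.

```bash
python3 -c "
from h import *
arc([3,7,11,15,19,23],.6)"
```

```text
t 10.78 tcp [0.6031 0.0995 0.3673] F [-1.9  1.9  1.9] w 0.004
[[-1.0, 0.003, -0.012], [0.009, -0.501, -0.865], [-0.009, -0.865, 0.501]] [ -10.2   28.6  -11.5   97.6   35.9   70.3 -128.8]
radial F 2.6 tilt -30.1 tip r 0.0999
[0, 0, np.float64(-1.29), np.float64(0.62), 3, 0, 0]
[0, 0, np.float64(-3.02), np.float64(1.41), 7, 0, 0]
[0, 0, np.float64(-4.8), np.float64(2.08), 11, 0, 0]
[0, 0, np.float64(-6.62), np.float64(2.62), 15, 0, 0]
[0, 0, np.float64(-8.47), np.float64(3.03), 19, 0, 0]
[0, 0, np.float64(-10.35), np.float64(3.32), 23, 0, 0]
```

```bash
python3 -m handwheel '[[0,0,-1.29,0.62,3,0,0],[0,0,-3.02,1.41,7,0,0],[0,0,-4.8,2.08,11,0,0],[0,0,-6.62,2.62,15,0,0],[0,0,-8.47,3.03,19,0,0]]'|grep force; python3 -c "
from h import *
arc([4,8,12,16,20],.6)"
```

```text
force: [-0.9, 1.4, 2.1]
t 11.40 tcp [0.6031 0.0145 0.3983] F [-0.9  1.4  2.1] w -0.002
[[-1.0, 0.004, -0.012], [0.011, -0.19, -0.982], [-0.006, -0.982, 0.19]] [   5.1   24.1  -15.8   98.3   19.7   61.6 -110.1]
radial F 2.3 tilt -10.9 tip r 0.0999
[0, 0, np.float64(-1.89), np.float64(0.22), 4, 0, 0]
[0, 0, np.float64(-3.79), np.float64(0.37), 8, 0, 0]
[0, 0, np.float64(-5.69), np.float64(0.39), 12, 0, 0]
[0, 0, np.float64(-7.58), np.float64(0.27), 16, 0, 0]
[0, 0, np.float64(-9.47), np.float64(0.02), 20, 0, 0]
```

Tip radius constant, so the centre estimate is good.

```bash
python3 -m handwheel '[[0,0,-1.89,0.22,4,0,0],[0,0,-3.79,0.37,8,0,0],[0,0,-5.69,0.39,12,0,0],[0,0,-7.58,0.27,16,0,0],[0,0,-9.47,0.02,20,0,0]]'|grep force; python3 -c "
from h import *
arc([3,6,9,12,14,15],.6); markang(cams.snapshot('top'))"
```

```text
force: [0.3, -0.6, -0.1]
t 12.03 tcp [ 0.6033 -0.0809  0.399 ] F [ 0.3 -0.6 -0.1] w 0.001
[[-1.0, 0.005, -0.012], [0.013, 0.159, -0.987], [-0.003, -0.987, -0.159]] [ 22.7  25.4 -21.3  96.8  -0.2  59.5 -87.3]
radial F 0.0 tilt 9.2 tip r 0.0998
[0, 0, np.float64(-1.39), np.float64(-0.33), 3, 0, 0]
[0, 0, np.float64(-2.77), np.float64(-0.68), 6, 0, 0]
[0, 0, np.float64(-4.13), np.float64(-1.1), 9, 0, 0]
[0, 0, np.float64(-5.47), np.float64(-1.59), 12, 0, 0]
[0, 0, np.float64(-6.35), np.float64(-1.96), 14, 0, 0]
[0, 0, np.float64(-6.78), np.float64(-2.15), 15, 0, 0]
yellow px 45
uv 253.3 188.5 angle towards +y [22.935  0.599] median 23.4 x range 0.583 0.619
```

```bash
python3 -m handwheel '[[0,0,0.01,-0.05,0,0,0],[0,0,0.02,-0.11,0,0,0]]'|grep force; python3 -c "
from h import *
arc([3,6,9,12,15,18,20],.6)"
```

```text
force: [-1.3, -0.7, 7.7]
t 12.32 tcp [ 0.6032 -0.0844  0.3977] F [-1.3 -0.7  7.7] w -0.0
[[-1.0, 0.006, -0.017], [0.018, 0.158, -0.987], [-0.003, -0.987, -0.158]] [ 22.9  25.5 -21.1  96.8  -0.2  59.4 -87.3]
radial F 7.7 tilt 9.1 tip r 0.0993
[0, 0, np.float64(-1.38), np.float64(-0.35), 3, 0, 0]
[0, 0, np.float64(-2.76), np.float64(-0.72), 6, 0, 0]
[0, 0, np.float64(-4.11), np.float64(-1.16), 9, 0, 0]
[0, 0, np.float64(-5.44), np.float64(-1.66), 12, 0, 0]
[0, 0, np.float64(-6.74), np.float64(-2.24), 15, 0, 0]
[0, 0, np.float64(-8.0), np.float64(-2.88), 18, 0, 0]
[0, 0, np.float64(-8.83), np.float64(-3.35), 20, 0, 0]
```

```bash
python3 -m handwheel '[[0,0,-1.38,-0.33,3,0,0],[0,0,-2.76,-0.69,6,0,0],[0,0,-4.11,-1.13,9,0,0],[0,0,-5.44,-1.64,12,0,0],[0,0,-5.44,-1.64,12,0,0]]'|grep force; python3 -c "
from h import *
arc([2,4,6,8,10],.5); markang(cams.snapshot('top'))"
```

```text
force: [-1.4, -3.2, 5.8]
t 12.95 tcp [ 0.6033 -0.1398  0.3813] F [-1.4 -3.2  5.8] w 0.001
[[-1.0, 0.006, -0.019], [0.02, 0.358, -0.934], [0.001, -0.934, -0.358]] [ 32.3  29.4 -24.3  95.  -10.2  61.7 -75.6]
radial F 6.5 tilt 21.0 tip r 0.0994
[0, 0, np.float64(-0.85), np.float64(-0.43), 2, 0, 0]
[0, 0, np.float64(-1.71), np.float64(-0.84), 4, 0, 0]
[0, 0, np.float64(-2.55), np.float64(-1.28), 6, 0, 0]
[0, 0, np.float64(-3.37), np.float64(-1.74), 8, 0, 0]
[0, 0, np.float64(-4.18), np.float64(-2.24), 10, 0, 0]
yellow px 49
uv 261.6 187.4 angle towards +y [8.965 0.601] median 8.4 x range 0.582 0.62
```

```bash
python3 -m handwheel '[[0,0,-0.86,-0.40,2,0,0],[0,0,-1.72,-0.81,4,0,0],[0,0,-2.56,-1.25,6,0,0],[0,0,-3.38,-1.72,8,0,0],[0,0,-3.6,-1.85,8.5,0,0],[0,0,-3.6,-1.85,8.5,0,0]]'|grep force; python3 -c "
from h import *
arc([1,2],.4); t=cams.snapshot('top');markang(t);crop(t,'pics/tc3.png',215,160,105,80,7)"
```

```text
force: [-1.5, -4.7, 5.2]
t 13.75 tcp [ 0.6036 -0.1744  0.3638] F [-1.5 -4.7  5.2] w 0.002
[[-1.0, 0.006, -0.017], [0.017, 0.49, -0.872], [0.003, -0.872, -0.49]] [ 37.8  33.3 -26.4  93.3 -15.9  64.4 -68.8]
radial F 6.9 tilt 29.3 tip r 0.0993
[0, 0, np.float64(-0.39), np.float64(-0.28), 1, 0, 0]
[0, 0, np.float64(-0.79), np.float64(-0.53), 2, 0, 0]
yellow px 49
uv 266.5 187.3 angle towards +y [1.006 0.601] median 1.6 x range 0.585 0.62
```

View pics/tc3.png

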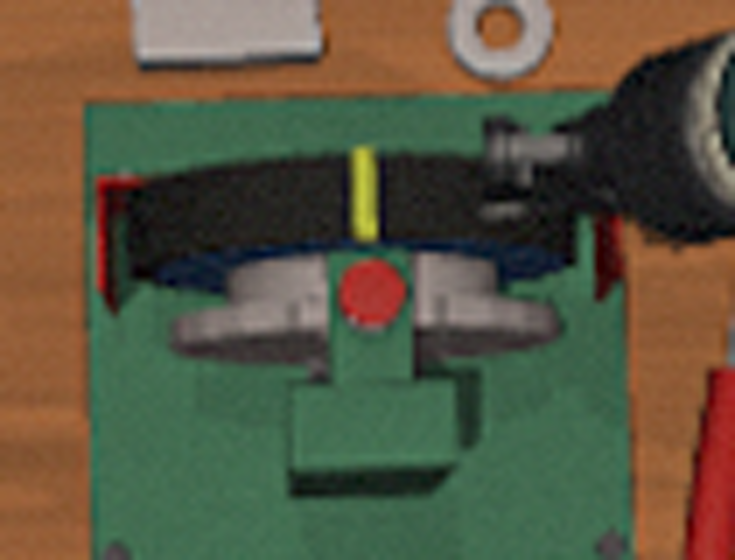

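```bash
python3 -m handwheel '[[0,0,-0.5,0.8,0,0,0],[0,0,-1.1,1.7,0,0,0],[0,0,-1,5,-4,0,0],[0,0,0,9,-10,0,0],[0,0,4,12,-18,0,0],[0,-2,9,13,-26,0,0],[0,-4.86,13.9,12.5,-29.3,0,0],[0,-4.86,13.9,11,-29.3,0,0],[0,-4.86,13.9,11,-29.3,0,0],[0,-4.86,13.9,11,-29.3,0,0]]'; python3 -c "
from h import *
t=cams.snapshot('top');s=cams.snapshot('side');markang(t)
crop(t,'pics/tc4.png',200,120,140,120,5);crop(s,'pics/sc4.png',195,125,120,140,4)"
```

```text
clock: 15.05
tcp_pos: [0.5556, -0.0368, 0.474]
ee_rot: [[-1.0, 0.006, -0.019], [0.019, 0.0, -1.0], [-0.006, -1.0, -0.001]]
force: [0.4, -0.8, -0.1]
grip_width: 0.004
yellow px 0
```

View pics/sc4.png

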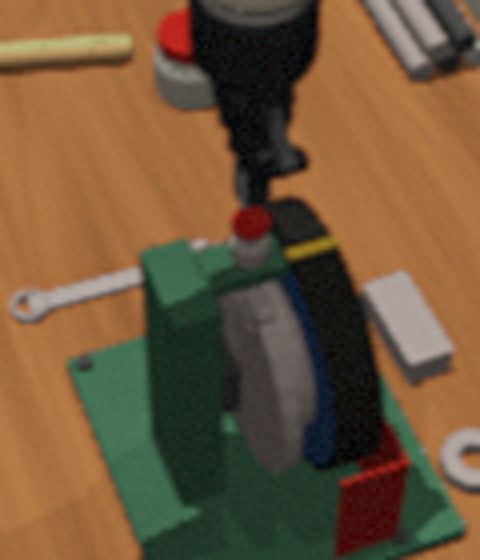

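View pics/tc4.png

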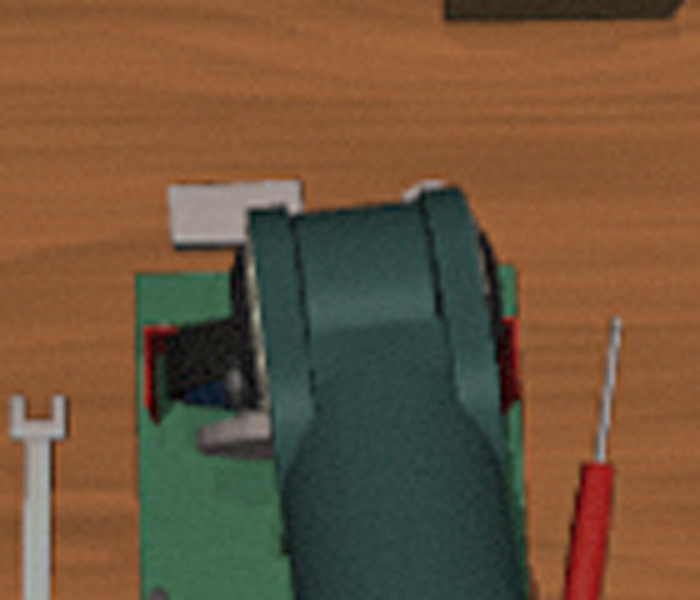

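The side view shows the stripe at crop (312,248), perhaps past the top. I'll measure it in that view.

```bash
python3 -c "
from h import *
s=cams.snapshot('side');markang(s)
C=np.array([.6,-.0352,.13])
for a in (10,0,-10,-20,-30):
  n=np.array([0,np.sin(np.radians(a)),np.cos(np.radians(a))]);print(a,proj(s,C+n*.1016))
"
```

```text
yellow px 45
uv 272.0 186.6 angle towards +y [0.744 0.6  ] median 0.7 x range 0.583 0.618
10 [269.5960665  182.66336501]
0 [272.08464318 186.90049891]
-10 [274.57247843 191.96267807]
-20 [276.96517007 197.67912755]
-30 [279.16881231 203.84162134]
```

```bash
python3 -m handwheel '[[0,-0.05,0.1,-0.6,0,0,0],[0,-0.05,0.1,-1.2,0,0,0],[0,-0.05,0.1,-1.6,0,0,0],[0,-0.05,0.1,-1.6,0,0,0]]'|egrep 'tcp|force'; python3 -m handwheel '[[0,0,0,-0.1,0,0,0],[0,0,0,-0.2,0,0,0],[0,0,0,-0.2,0,0,0]]'|egrep 'tcp|force'
```

```text
tcp_pos: [0.5549, -0.0355, 0.4575]
force: [-1.1, 0.6, 0.2]
tcp_pos: [0.5549, -0.0354, 0.4555]
force: [0.3, -0.1, -1.0]
```

```bash
python3 -m handwheel '[[0,0,0,-0.08,0,0,0],[0,0,0,-0.16,0,0,0]]'|egrep 'tcp|force'
```

```text
tcp_pos: [0.5549, -0.0354, 0.4539]
force: [0.0, -0.4, -0.0]
```

```bash
python3 -m handwheel '[[0,0,0,-0.08,0,0,0],[0,0,0,-0.16,0,0,0]]'|egrep 'tcp|force'
```

```text
tcp_pos: [0.5549, -0.0354, 0.4528]
force: [-1.9, -1.0, 4.3]
```

```bash
python3 -m handwheel '[[0,0,0,-0.1,0,0,0],[0,0,0,-0.2,0,0,0]]'|egrep 'tcp|force'
```

```text
tcp_pos: [0.5549, -0.0354, 0.451]
force: [-1.5, 0.9, 4.1]
```

```bash
python3 -m handwheel '[[0,0,0,-0.1,0,0,0],[0,0,0,-0.2,0,0,0]]'|egrep 'tcp|force'
```

```text
tcp_pos: [0.5549, -0.0354, 0.449]
force: [-1.6, -0.2, 4.4]
```

```bash
python3 -m handwheel '[[0,0,0,-0.1,0,0,0],[0,0,0,-0.2,0,0,0]]'|egrep 'tcp|force'
```

```text
tcp_pos: [0.5549, -0.0354, 0.4469]
force: [-1.4, -0.5, 2.8]
```

Now 6 mm down, which is past the 3 mm point where the ring would stop the pin, so it has entered the notch.

```bash
python3 -m handwheel '[[0,0,0,-0.1,0,0,0],[0,0,0,-0.2,0,0,0],[0,0,0,-0.3,0,0,0]]'|egrep 'tcp|force'
```

```text
tcp_pos: [0.5549, -0.0354, 0.4438]
force: [-2.5, 1.1, 3.7]
```

```bash
python3 -m handwheel '[[0,0,0,-0.1,0,0,0],[0,0,0,-0.2,0,0,0]]'|egrep 'tcp|force'
```

```text
tcp_pos: [0.5549, -0.0354, 0.4417]
force: [-1.6, -1.0, 4.5]
```

```bash
python3 -m handwheel '[[0,0,0,-0.1,0,0,0],[0,0,0,-0.15,0,0,0]]'|egrep 'tcp|force'
```

```text
tcp_pos: [0.5549, -0.0354, 0.4401]
force: [-1.3, -0.1, 4.3]
```

```bash
python3 -m handwheel '[[0,0,0,-0.08,0,0,0],[0,0,0,-0.08,0,0,0]]'|egrep 'tcp|force'
```

```text
tcp_pos: [0.5549, -0.0354, 0.4392]
force: [-0.6, -0.5, 3.7]
```

```bash
python3 -m handwheel '[[0,0,0,-0.08,0,0,0],[0,0,0,-0.08,0,0,0]]'|egrep 'tcp|force'
```

```text
tcp_pos: [0.5549, -0.0354, 0.4388]
force: [-1.7, -0.7, 4.5]
```

```bash
python3 -m handwheel '[[0,0,0,-0.08,0,0,0],[0,0,0,-0.08,0,0,0]]'|egrep 'tcp|force'
```

```text
tcp_pos: [0.5549, -0.0353, 0.4386]
force: [-3.2, 0.3, 7.3]
```

```bash
python3 -m handwheel '[[0,0,0,-0.09,0,0,0],[0,0,0,-0.09,0,0,0]]'|egrep 'tcp|force'
```

```text
tcp_pos: [0.5549, -0.0353, 0.4385]
force: [-3.0, 0.0, 8.1]
```

```bash
python3 -m handwheel '[[0,0,0,-0.11,0,0,0],[0,0,0,-0.11,0,0,0]]'|egrep 'tcp|force'
```

```text
tcp_pos: [0.5548, -0.0352, 0.4383]
force: [-4.0, -0.1, 9.5]
```

Stiff stop at about 14.5 mm of travel with the force climbing to 9.5 N, so the cap is on the bush. I'll release, move clear and look.

```bash
python3 -m handwheel '[[0,0,0,0.3,0,0,0],[0,0,0,2,0,0,0],[0,0,0,6,0,0,0],[0,0,-4,10,0,0,0],[0,-3,-9,11,0,0,0],[0,-5,-15,11,0,0,0],[0,-7,-21,11,0,0,0],[0,-9,-27,11,0,0,0],[0,-9,-27,11,0,0,0],[0,-9,-27,11,0,0,0]]'; python3 -c "
from h import *
t=cams.snapshot('top');s=cams.snapshot('side');markang(t);markang(s)
crop(t,'pics/tc5.png',200,150,140,105,5);crop(s,'pics/sc5.png',195,145,120,120,5)"
```

```text
clock: 20.7
tcp_pos: [0.465, -0.3049, 0.5487]
ee_rot: [[-1.0, 0.008, -0.018], [0.018, 0.0, -1.0], [-0.008, -1.0, -0.0]]
force: [-0.2, 0.3, 0.1]
grip_width: 0.002
yellow px 47
uv 266.4 187.5 angle towards +y [1.116 0.601] median 1.6 x range 0.585 0.62
yellow px 0
```

View pics/sc5.png

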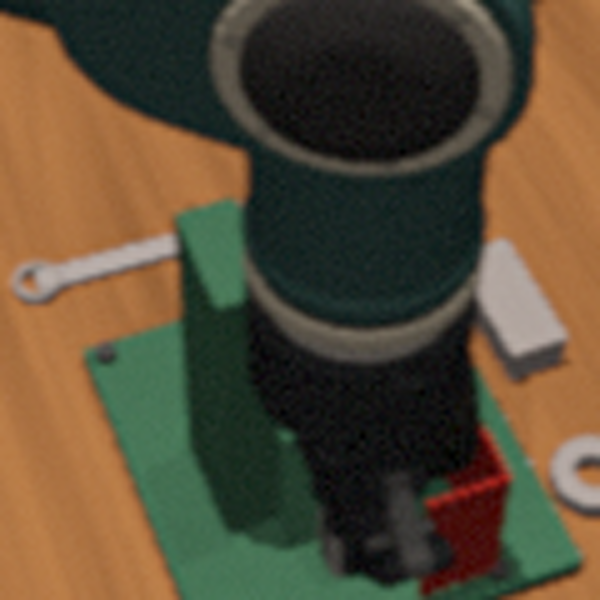

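View pics/tc5.png

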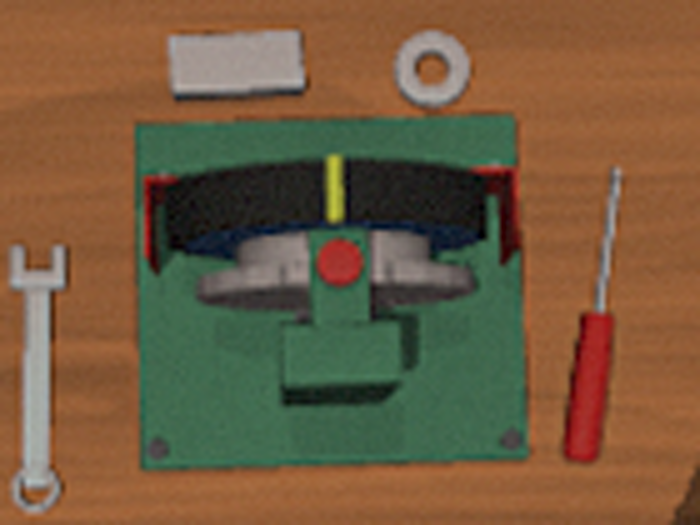

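The top view shows the mark in line with the cap, but the arm blocks the side view. I'll move it aside.

```bash
python3 -m handwheel '[[0,-4,-5,0,0,0,4],[0,-8,-10,0,0,0,8],[0,-12,-15,-2,0,0,12],[0,-16,-20,-5,0,0,16],[0,-20,-25,-8,0,0,20],[0,-21,-29,-10,0,0,22],[0,-21,-29,-10,0,0,22],[0,-21,-29,-10,0,0,22]]'; python3 -c "
from h import *
t=cams.snapshot('top');s=cams.snapshot('side');markang(t);markang(s)
crop(s,'pics/sc6.png',195,145,120,120,5)
h=cv2.cvtColor(s['pixels'],cv2.COLOR_RGB2HSV)[165:200,240:275]
m=(((h[...,0]<8)|(h[...,0]>172))&(h[...,1]>150)&(h[...,2]>80)).astype(np.uint8)
v,u=np.nonzero(m);print(len(u),u.mean()+240,v.mean()+165)
for z in(.266,.28):print(proj(s,[.555,-.0354,z]))
"
```

```text
clock: 21.8
tcp_pos: [0.2574, -0.5927, 0.4485]
ee_rot: [[-0.932, 0.008, 0.362], [-0.362, 0.004, -0.932], [-0.009, -1.0, -0.001]]
force: [0.4, 0.2, 0.8]
grip_width: 0.001
yellow px 46
uv 266.4 187.3 angle towards +y [1.063 0.601] median 1.6 x range 0.585 0.62
yellow px 53
uv 272.5 186.4 angle towards +y [0.727 0.602] median 0.7 x range 0.583 0.622
72 257.1388888888889 183.18055555555554
[256.79455156 183.04823089]
[256.86373209 179.51058374]
```

View pics/sc6.png

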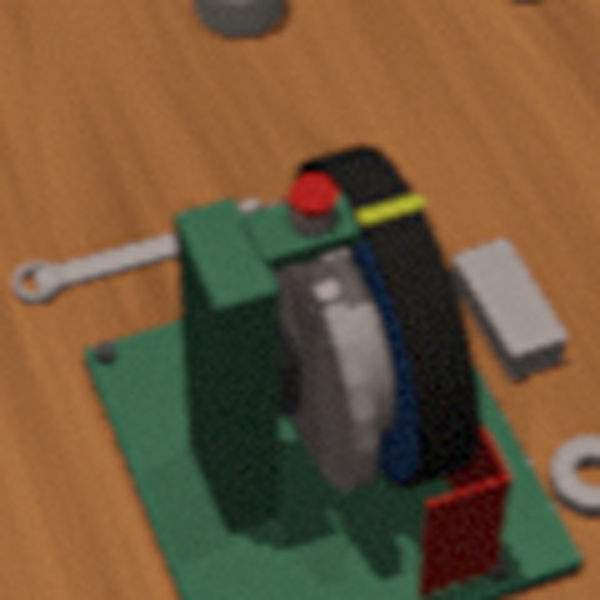

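```bash
python3 -c "
from h import *
a=cv2.imread('pics/side0.png')[...,::-1].astype(float);b=cams.snapshot('side')['pixels'].astype(float)
c=cv2.imread('pics/top0.png')[...,::-1].astype(float);d=cams.snapshot('top')['pixels'].astype(float)
for n,i,(x0,x1,y0,y1) in(('s0',a,(247,268,170,192)),('s1',b,(247,268,172,195)),('t0',c,(258,278,191,212)),('t1',d,(258,278,191,212))):
  q=i[y0:y1,x0:x1];w=np.clip(q[...,0]-1.8*np.maximum(q[...,1],q[...,2]),0,None);w[w<15]=0
  V,U=np.mgrid[y0:y1,x0:x1];print(n,(w*U).sum()/w.sum(),(w*V).sum()/w.sum(),w.sum())
t=cams.snapshot('top')
for z in(.266,.28):print(proj(t,[.555,-.0354,z]))
"
```

```text
s0 257.33733304543637 179.93846201301707 6483.799999999999
s1 257.1596195442828 183.0674390352307 6749.799999999999
t0 267.6960227272727 201.25550144300144 4435.2
t1 267.4757171258165 201.95503171447504 4225.2
[267.77149979 201.82084516]
[267.90326434 201.20588964]
```

The side-view cap shift (12.4–13 mm) is slightly under the 14 mm I felt. There is plenty of time, so I'll check with one more gentle touch.

```bash
python3 -m handwheel '[[0,0,2,5,0,0,-2],[0,3,6,7,0,0,-5],[0,6,11,7,0,0,-8],[0,9,16.5,7,0,0,-10],[0,12,22,7,0,0,-12],[0,15,27.5,7,0,0,-14],[0,18,33,7,0,0,-16],[0,21,38.5,7,0,0,-18],[0,24,44,7,0,0,-20],[0,27,50,7,0,0,-21],[0,29.8,55.7,6,0,0,-22],[0,29.8,55.7,3,0,0,-22],[0,29.8,55.7,0.5,0,0,-22],[0,29.8,55.7,0.1,0,0,-22],[0,29.8,55.7,0.1,0,0,-22]]'
```

```text
clock: 23.92
tcp_pos: [0.5551, -0.0353, 0.452]
ee_rot: [[-1.0, 0.01, -0.013], [0.013, -0.002, -1.0], [-0.01, -1.0, 0.002]]
force: [0.3, -0.5, -0.4]
grip_width: -0.0
```

```bash
python3 -m handwheel '[[0,0,0,-0.4,0,0,0],[0,0,0,-0.9,0,0,0],[0,0,0,-1.15,0,0,0],[0,0,0,-1.15,0,0,0]]'|egrep 'tcp|force'; python3 -m handwheel '[[0,0,0,-0.06,0,0,0],[0,0,0,-0.06,0,0,0]]'|egrep 'tcp|force'
```

```text
tcp_pos: [0.5551, -0.0353, 0.4403]
force: [-0.1, -0.3, -0.1]
tcp_pos: [0.5551, -0.0354, 0.4397]
force: [-0.0, -0.4, -0.3]
```

```bash
python3 -m handwheel '[[0,0,0,-0.08,0,0,0],[0,0,0,-0.08,0,0,0]]'|egrep 'tcp|force'
```

```text
tcp_pos: [0.5552, -0.0353, 0.4393]
force: [-1.6, 0.4, 1.8]
```

```bash
python3 -m handwheel '[[0,0,0,-0.08,0,0,0],[0,0,0,-0.08,0,0,0]]'|egrep 'tcp|force'
```

```text
tcp_pos: [0.5552, -0.0353, 0.4389]
force: [-1.4, -0.8, 5.4]
```

```bash
python3 -m handwheel '[[0,0,0,-0.1,0,0,0],[0,0,0,-0.1,0,0,0]]'|egrep 'tcp|force'
```

```text
tcp_pos: [0.5552, -0.0352, 0.4386]
force: [-2.8, -0.3, 6.9]
```

The cap resists at a tip height of about 0.2665 m. The slope is a steady 8 N/mm, straight through the 4 N slide force, so it isn't sliding any further and is home. Next I'll retract, check and hand in.

```bash
python3 -m handwheel '[[0,0,0,0.3,0,0,0],[0,0,0,2,0,0,0],[0,0,0,6,0,0,0],[0,0,-4,10,0,0,0],[0,-3,-9,11,0,0,0],[0,-6,-14,11,0,0,0],[0,-9,-19,11,0,0,0],[0,-12,-24,11,0,0,0],[0,-16,-29,11,0,0,0],[0,-20,-34,11,0,0,0],[0,-24,-40,11,0,0,0],[0,-28,-46,11,0,0,0],[0,-29,-52,9,0,0,0],[0,-29,-52,9,0,0,0],[0,-29,-52,9,0,0,0]]'; python3 - <<'E'
from h import *
from cell import ticket
t=cams.snapshot('top');s=cams.snapshot('side');markang(t);markang(s)
S();print(ticket.close_job())
E
```

```text
clock: 27.3
tcp_pos: [0.2648, -0.5559, 0.528]
ee_rot: [[-1.0, 0.01, -0.014], [0.014, -0.001, -1.0], [-0.01, -1.0, 0.001]]
force: [0.4, 0.1, -0.2]
grip_width: 0.004
yellow px 49
uv 266.5 187.3 angle towards +y [1.004 0.601] median 1.6 x range 0.585 0.62
yellow px 55
uv 272.5 186.4 angle towards +y [0.729 0.602] median 0.7 x range 0.583 0.622
t 27.40 tcp [ 0.2666 -0.554   0.5292] F [ 0.1  0.7 -0.4] w -0.001
[[-1.0, 0.012, -0.01], [0.01, -0.002, -1.0], [-0.012, -1.0, 0.002]] [ 61.9  17.9  -0.7  88.4  -0.3  73.3 -29.3]
the job is handed in; nothing more can be done
None
```

The wheel is indexed with the mark at the top, the plunger reads as fully home, and the job was handed in at 27.4 s with the arm well clear. I turned the wheel in two fingertip strokes on the tyre, with readings of about 1–8 N, then pressed the plunger down with at most about 9.5 N.

**Mark:** it reads 0.7° from the top in the side view and 1.0° in the top view. That is about the accuracy of the calibration, and it did not change before or after pressing. I did not try turning the locked wheel.

**Plunger:** a second light touch found the cap about 14 mm below its start. It resisted at the bush's 8 N/mm, with no further sliding. The side picture disagreed slightly: the cap's shift there came out at 12.4–13 mm, while the top picture suggested about 16 mm. I trusted the touch reading, because those shifts are only a few pixels or less.

**Other items:** the wrench, screwdriver, bearing and offcut looked unmoved in the pictures, and I saw no sign of contact with anything else.

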